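Start the laser welder from its operator console

ROBOT

A 6-joint arm with a two-finger parallel gripper is mounted at the origin on the work surface. World frame = base frame: x ahead of the robot, y to its left, z up, the work surface at z = 0. Lengths are in mm, angles in rad, forces in N, time in s.
With the tool pointing down it reaches from about 325 to 775 mm from the base axis. Payload 5.5 kg.
Tool frame: the origin (TCP) lies at the very end of the fingers, on their centre line; the grasp point (between the pads) lies 19 mm behind it (r.hold_point_z is the distance from the TCP to the grasp point, in mm); z points along the fingers, y is the line along which they close (so a half turn about z gives the same grasp; the last joint's range is limited). The gripper opens to 88 mm and grips with 3 to 60 N. Pads are 20 mm wide; open, the fingers measure 115 mm over their backs; the gripper's body (75 mm by 178 mm) begins 61 mm behind the grasp point.
Start: joints at [1.139, 0.091, 1.231, -0, 1.82, -0.057], TCP at [219.657, 558.361, 222.631] pointing down, gripper open.
Joint ranges: [-2.87, 2.87], [-0.86, 2.18], [0.17, 2.46], [-1.51, 4.65], [0.06, 2.69], [-2.65, 2.65]. Speed limits (rad/s): [2.57, 2.57, 3.01, 3.14, 3.14, 3.14].

INTERFACE

Orientations are given as a unit quaternion [x, y, z, w].
In Python, from rig import r, claw, imaging gives the robot as it stands. Calls block until the motion is done:
- r.reach(position, orientation): joint-space move of the TCP to a pose.
- r.servo_line(position, rotation=None, rate=150, until_force=None): straight line of the TCP; rotation=None keeps the orientation; rate is the mean speed in mm/s. With until_force (N) it stops when the force on the tool has changed by that much, and returns True; else False.
- r.movej(angles): joint-space move.
- claw.move_gripper(opening): finger opening in mm; the grip force is fixed at half the most; returns when the fingers have stopped.
- r.dwell(seconds).
- r.solve_ik(position, orientation): joint angles nearest the present ones, or None.
- r.observe(): the state.
- imaging.capture(name): name is "scene" or "side" or "wrist"; returns a dict with "color" (384x512x3 uint8, blue, green, red), "depth" (384x512 float32, mm along the optical axis (not along the pixel's ray), 0 where there is no reading), "intrinsics" (3x3 intrinsics, pixels), "eye" and "orientation" of the camera in the world. Camera axes: x right, y down, z forward; pixel columns grow to the right and rows downward; lengths in mm; the calibration is good to about 2 mm. A picture is of the moment at which its call begins.
A pose or a line that the arm cannot do raises r.Unreachable and nothing moves.
- r.close_job(): hands the job in; it is judged then, once.
The state is a dict: "clock": time; "joints": joint angles; "qvel": joint speeds; "effort": joint torques, N m; "eef_pos": TCP position; "eef_rot": TCP orientation; "force": force on the tool from outside, world axes, zero at the start; "moment": the same for the moment, N m; "gripper_width": finger opening in mm; "finger_force": force on a finger pad.
Only numpy, scipy, OpenCV 4.12 (cv2) and the standard library are available. Lean on these libraries where they do the work, as an engineer would, in place of code of your own. Each camera call takes 0.05 s, during which the arm holds its last target. There are 200 camera calls.

TASK

Start up the welding station from the blue console with closed fingers: first push the raised end of the paddle rocker down so that it tips fully over, then push the square key in to its stop, where it stays, and then press the small round button right down and let it come up again. Keep to that order, do not press the mushroom-headed stop knob, and leave the loose things on and beside the console where they stand; nothing is to be picked up.

Things in the scene. Friction and masses are not known exactly. Their poses are not given: they have to be found in the camera images.
- console: Fixed blue box, 240 (x) x 330 (y) x 60 mm high; origin at the centre of its underside, x axis to its rear, y axis along the row of controls. Four aluminium module plates, 76 x 62 mm, tops 68 mm above the bench, sit in a row 74 mm apart along y, 45 mm in front of its middle; which control is where varies. All controls are black, differ in shape and turn with the console.
- rocker_press (a point): Where to push the rocker: upper face of its raised front end (console -x side), 19 mm from the pivot; moves with it. The rocker is a V-shaped paddle, 56 mm long along console x, 30 mm wide, pivoted at the crease of the V, 80 mm above the bench. Off: front half slopes up to 90 mm at the tip, rear half level. On: front half level at 80 mm, rear half sloping up. Needs about 3 N here.
- rocker (a joint): Angle of the rocker, rad: about 0 to 0.06 at the start (off), 0.35 fully tipped over (on). Stays where it is left.
- key_top (a point): Centre of the top face of the square key, a black 24 x 24 mm key that stands about 14 mm out of its module plate (82 mm above the bench) and goes down 8 mm, to 74 mm above the bench. It needs about 3 N, has no return spring and stays down.
- key (a joint): How far the square key is pushed in, m: 0 to 0.0015 at the start, 0.008 at its stop.
- button_top (a point): Centre of the top face of the round button, flat, black, 22 mm in diameter, 12 mm out of its module plate (80 mm above the bench). Travel 6 mm, to 74 mm above the bench; it takes about 5 N to press right down and springs back.
- button (a joint): How far the round button is pressed, m: 0 released, 0.006 right down.
- stop_top (a point): Top of the mushroom-headed stop knob, black, domed, head 36 mm in diameter, on a thinner stem, 97 mm above the bench. Not to be pressed.
- stop (a joint): How far the stop knob is pressed, m: 0 released, 0.006 right down. Starts at 0.
- bushing_mid (a point): Steel bushing, 32 mm in diameter, 26 mm high, standing on the rear ledge of the console (ledge 60 mm above the bench); loose bystander, to be left where it stands; point at its centre. 
- lenscap_mid (a point): Flat black round lens cap, 42 mm in diameter, 16 mm high, lying on the rear ledge of the console; loose bystander, to be left where it stands; point at its centre. 
- spool_mid (a point): Brass wire spool, 60 mm in diameter, 46 mm high, standing on the bench beside the console; loose bystander, to be left where it stands; point at its centre. 
- jar_mid (a point): Jar, 54 mm in diameter, 75 mm high, standing on the bench beside the console; loose bystander, to be left where it stands; point at its centre. 

How it is judged:
By the outcome, as a careful person would: the job done as asked, in the order asked, and still so for the second after the job is handed in, with the robot touching nothing.
It also fails if it takes over 45 s, if anything falls off the work surface, if the arm or the gripper's body presses on something with over 40 N, if the wrist force passes 120 N, or if a joint passes its speed limit or range.

## Working session

There is one attempt and no reset: what is moved stays moved. The work goes in short steps, each a Python script; the robot and the scene stay as the last script left them, time stands still between calls to the robot, and variables do not carry over. Pictures are saved under pics/ and viewed, at most 10 in all, crops included, and the job is handed in when it is done.

```bash
mkdir -p pics; ls; python3 - <<'E'
from rig import r, claw, imaging
import cv2,pickle,numpy as np
s=r.observe();print(s['clock'],s['eef_rot'],s['gripper_width'])
d={n:imaging.capture(n) for n in('scene','side')}
pickle.dump(d,open('d0.pkl','wb'))
im=np.hstack([cv2.resize(d[n]['color'],(800,600)) for n in d])
for n in d: print(n,d[n]['eye'],d[n]['orientation'],d[n]['intrinsics'][0]);cv2.imwrite(f'pics/{n}0.png',cv2.resize(d[n]['color'],(800,600)))
E
```

```text
pics
0.0 [ 1.86313445e-01  9.82489900e-01 -9.20412202e-04 -2.23255489e-04] 87.93826177067434
scene [1068.02405544 -186.33144736  716.71868888] [ 0.78068409  0.5146062  -0.19641162 -0.29518685] [380.91637758   0.         260.7642775 ]
side [ 188.09273266 -462.62728078  767.26163076] [ 0.88192591 -0.29707353  0.12461927 -0.34412794] [447.66022738   0.         252.43399926]
```

View pics/scene0.png

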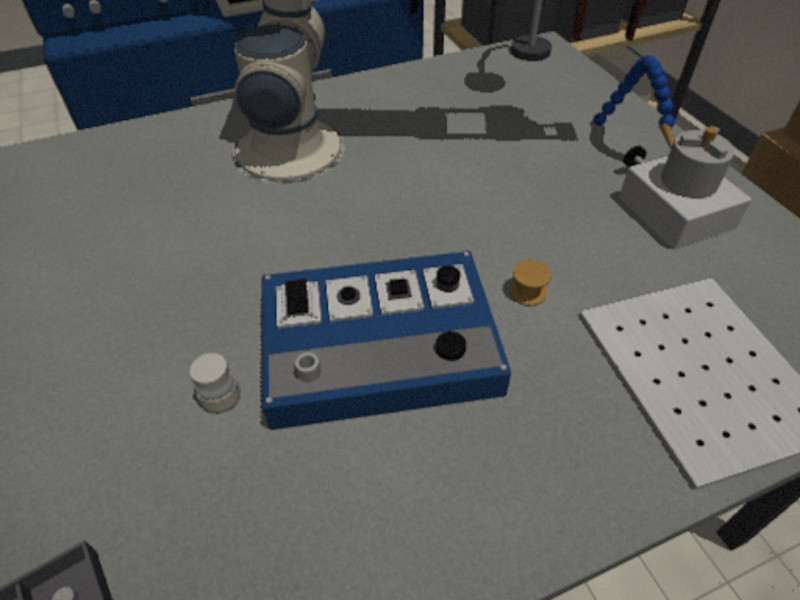

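View pics/side0.png

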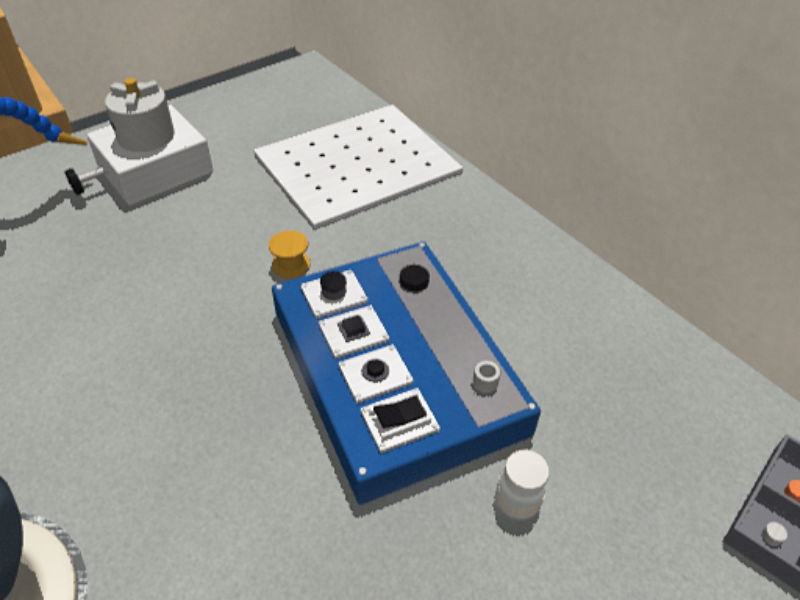

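The pictures show the console with its row, from the robot's right: rocker (side view 400,410), button (375,369), key (354,326), stop (333,286). The jar and spool stand off both ends, and the bushing and lens cap are on the rear ledge. Next I project the plate corners onto z=68 in both views.

```bash
cat > h.py <<'E'
import numpy as np,cv2
from scipy.spatial.transform import Rotation as R
def ray(c,uv,z):
    uv=np.asarray(uv,float).reshape(-1,2);K=c['intrinsics']
    d=np.c_[uv,np.ones(len(uv))]@np.linalg.inv(K).T@R.from_quat(c['orientation']).as_matrix().T
    e=np.asarray(c['eye']);return e+d*((z-e[2])/d[:,2])[:,None]
def plates(c):
    hsv=cv2.cvtColor(c['color'],cv2.COLOR_BGR2HSV)
    blue=cv2.inRange(hsv,(100,120,40),(125,255,255))
    n,l,st,_=cv2.connectedComponentsWithStats(blue);k=1+np.argmax([s[4] if 100<s[0]+s[2]/2<400 and s[1]>100 else 0 for s in st[1:]])
    hull=cv2.convexHull(np.argwhere(l==k)[:,::-1].astype(np.int32))
    m=np.zeros(blue.shape,np.uint8);cv2.fillConvexPoly(m,hull,255)
    w=cv2.inRange(hsv,(0,0,150),(180,60,255))&m
    out=[]
    for q in cv2.findContours(w,cv2.RETR_EXTERNAL,cv2.CHAIN_APPROX_NONE)[0]:
        if cv2.contourArea(q)<300: continue
        p=ray(c,q.reshape(-1,2),68)[:,:2].astype(np.float32)
        out.append(cv2.minAreaRect(p))
    return out
E
python3 - <<'E'
import pickle;from h import *
d=pickle.load(open('d0.pkl','rb'))
for n in d:
    print(n)
    for o in sorted(plates(d[n]),key=lambda o:o[0][1]): print(np.round(o[0],1),np.round(o[1],1),round(o[2],1))
E
```

```text
scene
[497.9 -39.5] [60.2 72.3] 76.2
[514.7  32.2] [60.2 74.3] 76.6
side
[ 598.  -119.7] [140.8  75.8] 76.8
[ 479.4 -110.9] [63.  75.6] 76.3
[497.1 -38.9] [62.9 75.7] 76.2
[514.7  33. ] [63.3 75.5] 76.4
[532.4 104.9] [63.4 75.5] 76.3
```

```bash
cat >> h.py <<'E'
cx=np.array([.9713,-.2379,0]);cy=np.array([.2379,.9713,0])
ROCK=np.array([479.5,-110.9,0]);BUT=np.array([497.2,-39.2,0]);KEY=np.array([514.7,32.6,0])
def q(ty): 
    z=np.array([0,0,-1.]);return R.from_matrix(np.c_[np.cross(ty,z),ty,z]).as_quat()
E
python3 - <<'E'
from h import *
from rig import r,claw,imaging
import pickle
s=r.observe();print(R.from_quat(s['eef_rot']).as_matrix().round(2))
for t in(cx,-cx,cy,-cy): print(r.solve_ik(ROCK-19*cx+[0,0,200],q(t)))
claw.move_gripper(0)
ty=cx
r.reach(BUT+[0,0,240],q(ty))
c=imaging.capture('wrist');pickle.dump(c,open('w.pkl','wb'))
cv2.imwrite('pics/w1.png',cv2.resize(c['color'],(800,600)))
print(r.observe()['clock'],r.observe()['force'],c['eye'])
E
```

```text
[[-0.93  0.37 -0.  ]
 [ 0.37  0.93 -0.  ]
 [ 0.   -0.   -1.  ]]
[-2.98687043e-01 -2.55109879e-01  1.59833443e+00 -4.44089210e-16
  1.79836810e+00 -5.84863015e-02]
None
[-2.98687043e-01 -2.55109879e-01  1.59833443e+00 -4.44089210e-16
  1.79836810e+00 -1.62928263e+00]
[-2.98687043e-01 -2.55109879e-01  1.59833443e+00 -4.44089210e-16
  1.79836810e+00  1.51231003e+00]
3.8417 [-0.23111871 -0.88199749 -0.30646527] [517.12493213  39.79640074 401.42449508]
```

View pics/w1.png

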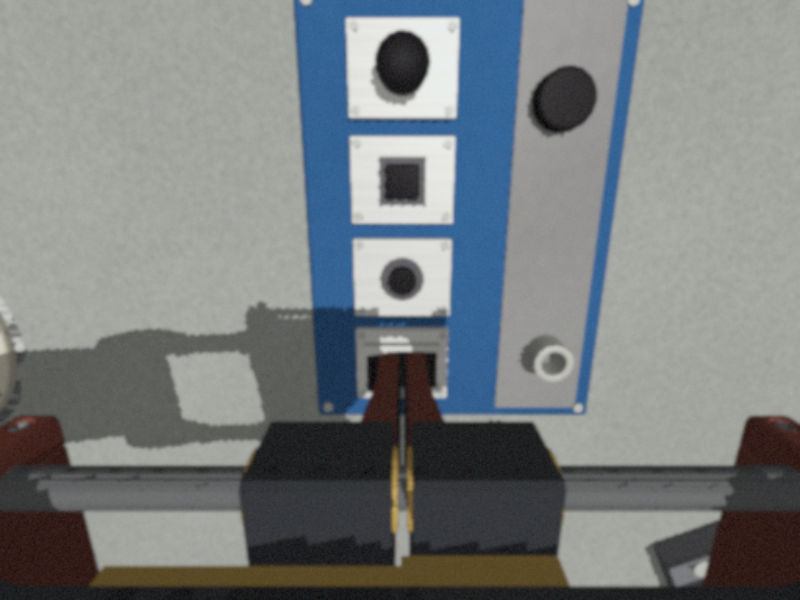

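The wrist view confirms the layout: stop (400,62), key (402,180), button (402,278) and rocker under the fingers, with grey collars around the controls. I'll check the collar heights from depth before pressing.

```bash
python3 - <<'E'
from h import *
import pickle
d=pickle.load(open('d0.pkl','rb'));d['wrist']=pickle.load(open('w.pkl','rb'))
for n in('side','wrist'):
    c=d[n];v,u=np.mgrid[:384,:512];D=c['depth'];K=c['intrinsics']
    P=(np.c_[u.ravel(),v.ravel(),np.ones(u.size)]@np.linalg.inv(K).T*D.reshape(-1,1))@R.from_quat(c['orientation']).as_matrix().T+c['eye']
    for nm,o in(('rock',ROCK),('but',BUT),('key',KEY)):
        p=P-o;a=p@cx;b=p@cy
        print(n,nm)
        for lab,A,B in (('x',a,b),('y',b,a)):
            print(lab,[(int(t),round(float(np.median(p[s,2])),1)) for t in range(-36,37,4) if (s:=(abs(A-t)<2)&(abs(B+(12 if nm=='rock' and lab=='y' else 0))<4)&(D.ravel()>0)).sum()>1])
E
```

```text
side rock
x [(-36, 66.7), (-32, 68.3), (-28, 70.1), (-24, 88.0), (-20, 88.1), (-16, 85.5), (-12, 84.3), (-8, 84.0), (-4, 81.9), (0, 80.9), (4, 80.5), (8, 81.1), (12, 80.6), (16, 82.0), (20, 81.8), (24, 81.0), (28, 81.0), (32, 68.3), (36, 68.7)]
y [(-36, 60.3), (-32, 61.1), (-28, 68.1), (-24, 69.2), (-20, 71.1), (-16, 78.3), (-12, 82.6), (-8, 84.3), (-4, 84.1), (0, 84.5), (4, 84.0), (8, 84.4), (12, 85.0), (16, 84.2), (28, 68.6), (32, 69.3)]
side but
x [(-36, 68.8), (-32, 69.0), (-28, 68.0), (-24, 68.1), (-20, 68.6), (-16, 71.2), (-12, 73.4), (-8, 81.1), (-4, 80.7), (0, 81.2), (4, 80.5), (8, 80.8), (12, 72.1), (16, 71.2), (20, 68.8), (24, 69.2), (28, 68.8), (32, 68.3), (36, 68.6)]
y [(-36, 60.5), (-32, 61.6), (-28, 68.3), (-24, 68.2), (-20, 68.8), (-16, 70.5), (-12, 73.0), (-8, 78.9), (-4, 80.7), (0, 81.1), (4, 80.8), (8, 80.4), (16, 71.3), (20, 68.8), (24, 68.7), (28, 68.4), (32, 68.6)]
side key
x [(-36, 68.6), (-32, 68.7), (-28, 68.6), (-24, 68.4), (-20, 68.4), (-16, 71.5), (-12, 73.5), (-8, 82.7), (-4, 82.8), (0, 82.1), (4, 82.8), (8, 82.1), (12, 81.0), (16, 72.0), (20, 68.8), (24, 
[... 726 characters left out ...]
.4), (-28, 67.3), (-24, 67.5), (-20, 67.2), (-16, 69.8), (-12, 70.5), (-8, 315.7), (-4, 79.8), (0, 81.4), (4, 292.2), (8, 281.6), (12, 272.9), (16, 343.0), (20, 345.5), (24, 343.8), (28, 340.6), (32, 337.1), (36, 333.3)]
wrist key
x [(-36, 67.6), (-32, 67.7), (-28, 67.5), (-24, 67.5), (-20, 67.6), (-16, 70.3), (-12, 71.0), (-8, 80.8), (-4, 81.0), (0, 80.6), (4, 80.9), (8, 81.0), (12, 80.2), (16, 70.2), (20, 67.5), (24, 67.3), (28, 67.2), (32, 67.0), (36, 67.7)]
y [(-36, 59.3), (-32, 59.0), (-28, 67.6), (-24, 67.6), (-20, 67.8), (-16, 70.0), (-12, 78.3), (-8, 80.9), (-4, 80.7), (0, 80.8), (4, 80.8), (8, 80.7), (12, 80.1), (16, 70.1), (20, 67.4), (24, 67.6), (28, 67.6), (32, 66.6), (36, 59.7)]
```

Collars are at about 71 and the rocker frame at about 76, both below the pressed heights. The controls sit at the plate centres. Pressing the rocker.

```bash
cat >> h.py <<'E'
def press(r,p,z0,z1,f):
    r.reach(p+[0,0,130],q(cx)); r.servo_line(p+[0,0,z0])
    hit=r.servo_line(p+[0,0,z1],rate=15,until_force=f)
    s=r.observe();print(hit,s['eef_pos'].round(2) if hasattr(s['eef_pos'],'round') else s['eef_pos'],s['force'])
    r.dwell(.15);r.servo_line(p+[0,0,130],rate=100);print(r.observe()['clock'])
E
python3 - <<'E'
from h import *
from rig import r,imaging
press(r,ROCK-19*cx,94,76.5,18)
c=imaging.capture('side');cv2.imwrite('pics/s1.png',cv2.resize(c['color'][170:310,160:360],(800,560)))
E
```

```text
True [ 460.79 -106.37   80.29] [-2.1578281   0.14908292  5.3095733 ]
6.5833
```

View pics/s1.png

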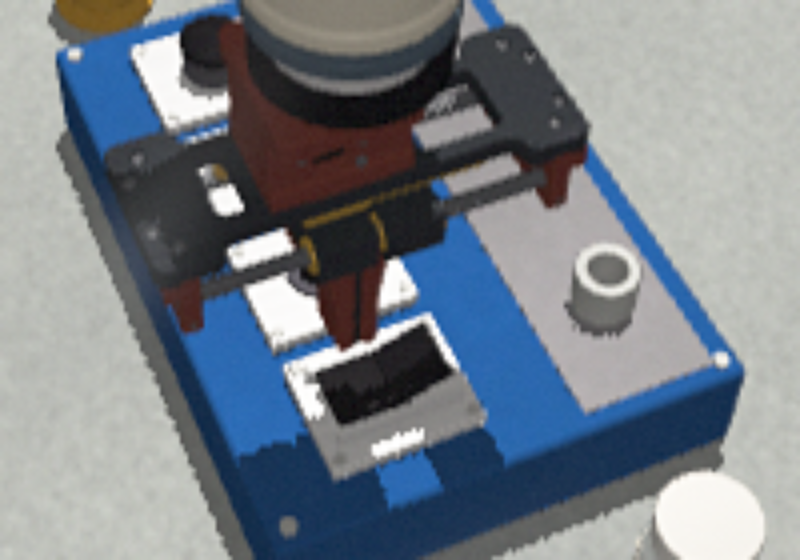

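The rear half of the rocker now stands up and the front looks level (crop around 340,385). I'll measure its slope by depth from a clear position.

```bash
cat >> h.py <<'E'
def prof(c,o):
    v,u=np.mgrid[:384,:512];D=c['depth'];K=c['intrinsics']
    P=(np.c_[u.ravel(),v.ravel(),np.ones(u.size)]@np.linalg.inv(K).T*D.reshape(-1,1))@R.from_quat(c['orientation']).as_matrix().T+c['eye']
    p=P-o;a=p@cx;b=p@cy;g=(abs(b)<8)&(D.ravel()>0)
    for lo,hi in((-23,-4),(4,23)):
        s=g&(a>lo)&(a<hi)&(abs(p[:,2]-84)<10)
        print(s.sum(),'slope',np.polyfit(a[s],p[s,2],1).round(3))
E
python3 - <<'E'
from h import *
from rig import r,imaging
import pickle
prof(pickle.load(open('d0.pkl','rb'))['side'],ROCK)
r.reach(KEY+[0,0,150],q(cx))
prof(imaging.capture('side'),ROCK)
E
```

```text
72 slope [-0.329 80.782]
76 slope [4.1000e-02 8.0552e+01]
79 slope [-3.0000e-03  8.0653e+01]
85 slope [ 0.377 80.292]
```

The front is level and the rear slope is 0.36 rad, so the rocker is fully on. Next is the key, pressed to its hard stop.

```bash
python3 - <<'E'
from h import *
from rig import r,imaging
press(r,KEY,86,70,22)
r.reach(BUT+[0,0,150],q(cx))
c=imaging.capture('side');v,u=np.mgrid[:384,:512];D=c['depth'];K=c['intrinsics']
P=(np.c_[u.ravel(),v.ravel(),np.ones(u.size)]@np.linalg.inv(K).T*D.reshape(-1,1))@R.from_quat(c['orientation']).as_matrix().T+c['eye']
for n,o in(('key',KEY),('but',BUT)):
    p=P-o;s=(abs(p@cx)<6)&(abs(p@cy)<6);print(n,s.sum(),np.median(p[s,2]))
E
```

```text
True [515.06  32.61  74.26] [-1.03019712  0.02554584  5.51064092]
9.8583
key 26 75.20240718982069
but 30 80.56432741309777
```

The key is at its stop: the tool stopped at 74.3 and its top now reads about 0.8 mm above 74, the same bias as before. Now the button.

```bash
python3 - <<'E'
from h import *
from rig import r,imaging
press(r,BUT,84,70,25)
r.servo_line(BUT+[0,0,200])
r.reach([330,250,300],q(cx))
c=imaging.capture('side');prof(c,ROCK)
v,u=np.mgrid[:384,:512];D=c['depth'];K=c['intrinsics']
P=(np.c_[u.ravel(),v.ravel(),np.ones(u.size)]@np.linalg.inv(K).T*D.reshape(-1,1))@R.from_quat(c['orientation']).as_matrix().T+c['eye']
for n,o in(('key',KEY),('but',BUT)):
    p=P-o;s=(abs(p@cx)<6)&(abs(p@cy)<6);print(n,s.sum(),np.median(p[s,2]))
cv2.imwrite('pics/s2.png',cv2.resize(c['color'],(800,600)))
E
```

```text
False [497.73 -39.29  73.98] [-8.08052708  0.39259091 20.61319445]
13.0083
80 slope [2.2000e-02 8.0753e+01]
83 slope [ 0.356 80.557]
key 23 74.66380090542202
but 33 80.31472727978212
```

View pics/s2.png

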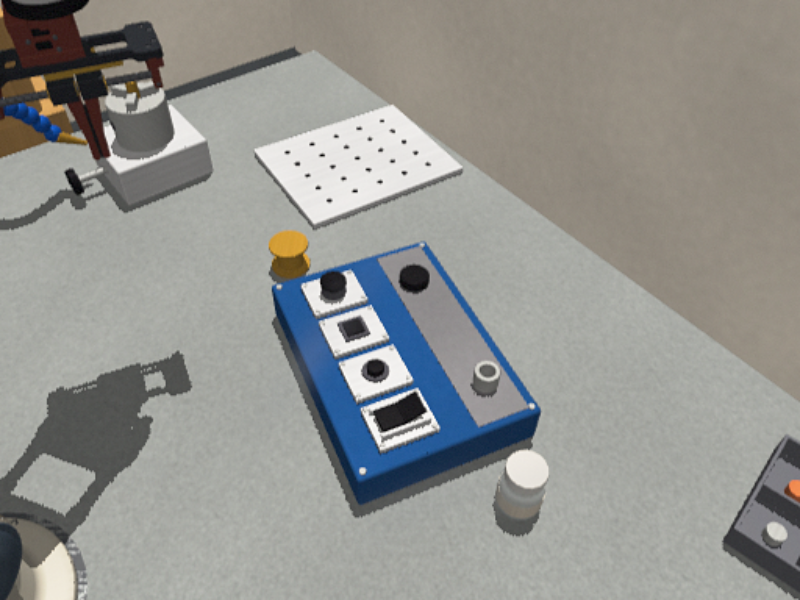

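The rocker (400,410) is tipped over, the key (354,327) is down and the button (375,369) is back up after bottoming at z=74.0 with about 20 N. The loose items stand where they were, so I'm handing in.

```bash
python3 -c "
from rig import r
print(r.close_job())"
```

```text
the job is handed in; nothing more can be done
None
```

The job is handed in: the rocker is fully tipped over, the key is in at its stop, and the button was pressed right down and came back up, in that order; the stop knob and loose items were left alone, and the last press was done by 13 s.

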